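# Pop open the photometer's sample hatch

## Task

Open the sample hatch of the photometer, the larger of the two bench meters, by pressing the free (front) end of its hatch down once with a fingertip until the push-push latch lets go, then draw back, let it pop up, see that it stays open, and finish clear of it. Do not push the popped hatch back down and do not force it. Leave the smaller meter's hatch shut, do not shift or lift the meters, and leave everything else on the bench where it stands.

Things in the scene. Friction and masses are not known exactly. Their poses are not given: they have to be found in the camera images.
- photometer: Larger meter: white box 190 mm deep (x), 170 wide (y), flat top at 95 mm, loose on rubber feet, 1.8 to 2.6 kg. Origin at the centre of its underside; +x from its front (display, keys) to its rear. Its grey sample hatch, 76 (x) by 60 (y) by 12 mm thick, over a well in the rear half, stands 11 mm proud of the top; hinge at the rear, free end towards the display. Left or right of the other.
- photometer_hatch_press (a point): The place to press: on the upper face of the photometer's hatch, on its centre line, 12 mm from the free front edge, 64 mm from the hinge. 18 mm to +x of the meter's centre and, shut, 106 mm above the bench. Moves with the hatch; axes are the hatch's own (x towards the hinge, z out of the upper face).
- photometer_hatch_hinge (a point): Middle of the photometer's hatch hinge, 98 mm above the bench, 82 mm to +x of the meter's centre; the hinge line runs along the meter's y.
- photometer_hatch (a joint): Hatch angle, rad: 0 shut and latched, negative pressed in, 0.95 open stop. Sprung open: at the press point 3 N starts it, 4 to 5 N presses it home. The latch lets go past -0.10 (6.5 mm at the press point); firm stop at -0.14 (9 mm). It pops up as the finger withdraws, about 1 s to full open, its free edge then 70 mm above the meter's top, 45 mm in front of the hinge. Pushed down again it latches shut.
- colorimeter: Smaller meter, to be left alone: white box 140 mm (x) by 105 mm (y), flat top at 80 mm, with a grey hatch 62 by 46 mm of the same kind, 11 mm proud. Loose, 2.2 kg. Origin at the centre of its underside, +x from its front to its rear. Either meter may stand on the left or right.
- colorimeter_hatch (a joint): Angle of the smaller meter's hatch in rad, about 0 shut and latched (must stay so), 0.95 open.
- vial: Amber glass vial with black cap, 26 mm across, 60 mm tall, standing in front of the photometer. Origin at the centre of its underside.
- beaker: Glass beaker 60 mm across, 75 mm tall. Origin at the centre of its underside.
- reagent: Amber reagent bottle 56 mm across, 130 mm tall with blue cap, standing between and behind the meters. Origin at the centre of its underside.
- cuvette_tray: White divided tray 60 by 100 mm, 35 mm high, in front of the smaller meter. Origin at the centre of its underside.
- marker: White pen 132 mm long, 12 mm thick, lying along its own x between the meters. Origin on its underside at mid length.
- wash_bottle: White wash bottle 66 mm across, about 185 mm tall with its spout, far left. Origin at the centre of its underside.
- dish: Glass dish 90 mm across, 18 mm high, far right. Origin at the centre of its underside.

How it is judged:
On the way, in this order (a step that is already met when the one before it is completed fails the run):
1. the photometer's hatch is pressed in at its latch by the fingers (value of joint photometer_hatch below -0.07 rad and contact force between the fingers and photometer above 0.5 N), for 0.02 s.
2. the photometer's hatch has popped open and stays open (value of joint photometer_hatch above 0.8 rad), for 0.5 s.
At the end, for the whole second after the job is handed in: The photometer's hatch rests open (above 0.8 rad, still), the smaller meter's hatch is shut (within 0.06 rad of 0), both meters stand within 15 mm of where they were and upright, and each other thing within 30 mm of where it was (value of joint photometer_hatch above 0.8 rad and velocity of joint photometer_hatch between -0.1 and 0.1 rad/s and value of joint colorimeter_hatch between -0.06 and 0.06 rad and distance of each of photometer, colorimeter from where it was at the start of the episode below 0.015 m and angle between photometer's own z axis and vertical below 0.05 rad and distance of each of vial, beaker, reagent, cuvette_tray, marker, wash_bottle, dish from where it was at the start of the episode below 0.03 m); the robot touches nothing.
It fails at once if the smaller meter's hatch is pressed or opened (beyond 0.06 rad either way) (value of joint colorimeter_hatch above 0.06 rad or value of joint colorimeter_hatch below -0.06 rad).
It fails at once if the popped hatch is pushed back down (closing faster than 0.2 rad/s between 0.7 and 0.1 rad) (value of joint photometer_hatch between 0.1 and 0.7 rad and velocity of joint photometer_hatch below -0.2 rad/s).
It fails at once if the photometer or its hatch is forced (more than 40 N) (contact force between the fingers and photometer above 40 N).
It fails at once if a meter is lifted, tipped or shifted by more than 15 mm (distance of any of photometer, colorimeter from where it was at the start of the episode above 0.015 m or angle between photometer's own z axis and vertical above 0.05 rad).
It fails at once if another thing is moved more than 30 mm (distance of any of vial, beaker, reagent, cuvette_tray, marker, wash_bottle, dish from where it was at the start of the episode above 0.03 m).
It also fails if it takes over 32 s, if anything falls off the work surface, if the arm or the gripper's body presses on something with over 40 N, if the wrist force passes 120 N, or if a joint passes its speed limit or range.

## Robot

A 6-joint arm with a two-finger parallel gripper is mounted at the origin on the work surface. World frame = base frame: x ahead of the robot, y to its left, z up, the work surface at z = 0. Lengths are in m, angles in rad, forces in N, time in s.
With the tool pointing down it reaches from about 0.4 to 0.825 m from the base axis. Payload 7 kg.
Tool frame: the origin (TCP) lies at the centre of the arm's flange, where the gripper is bolted on; the fingertips stand 173 mm ahead of it and the grasp point (between the pads) lies 155 mm ahead of it; z points along the fingers, y is the line along which they close (so a half turn about z gives the same grasp; the last joint's range is limited). The gripper opens to 85 mm and grips with 20 to 120 N. Pads are 22 mm wide; open, the fingers measure 114 mm over their backs; the gripper's body (76 mm by 85 mm) begins 54 mm behind the grasp point. The pads swing forward as they close: fully open they stand 13 mm farther back than shut.
Start: joints at [1.614, 0.359, 0.012, 0, -1.224, -0.288], TCP at [0.164, 0.655, 0.405] pointing down, gripper open.
Joint ranges: [-3.07, 3.07], [-1.43, 2.12], [-1.02, 1.25], [-3.03, 1.67], [-3.05, -0], [-3.03, 3.03]. Speed limits (rad/s): [2.39, 2.39, 3.01, 3.14, 3.14, 3.14].

## Interface

Orientations are given as a rotation vector (axis times angle).
In Python, from plant import r, vision gives the robot as it stands.
- The arm moves only by the tool servo_tool, never from a script. Its arguments are lists of equal length, an entry for each row: "delta_rot": the turn, a rotation vector about the tool's x, y, z as a fraction of full scale, a list of three; "xyz": the shift along the tool's x, y, z as a fraction of full scale, a list of three; "hand": the closure, from 0 (fully open) to 1 (shut). In form: {"delta_rot": [[ax, ay, az], ...], "xyz": [[x, y, z], ...], "hand": [hand, ...]}. A call has exactly 10 rows; each row shifts and turns the commanded pose from where the row before left it, along the tool's axes as they then stand; what a row does not reach is not made up. Full scale, the value 1, is 0.02 m for a shift and 4 degrees for a turn. A row lasts 1/10 s, in which the tool goes at most 50 mm and 8.59 degrees, less where a joint would pass 70% of its speed; a pose out of reach is approached as far as the arm can. A call with a number of a shift or a turn outside -1 to 1 is refused whole. A call with a gripper value outside its range is refused whole. The fingers move at their own pace and stop on an object; the grip force is fixed at half the most. Time passes only in rows, so rows that do not move let the fingers close, or fill a call up. It gives the time, the measured TCP pose, the force, the opening and the grip force at its end, in the units of the state.
- r.read_state(): the state, without advancing time (a new reading comes with each control period).
- vision.get_image(name): name is "scene" or "top" or "wrist"; returns (picture, depth): 400x640x3 uint8, blue, green, red; 400x640 float32, m along the optical axis (not along the pixel's ray), 0 where there is no reading.
- vision.camera_params(name): a dict with "vfov" (degrees; the focal length in pixels is half the picture's height over the tangent of half this angle, whatever the lens; pixels are square), "cx", "cy" (the principal point, pixels), "view" (4x4, takes a point from world to camera coordinates); the wrist camera has in their place "tool_from_camera" (4x4, takes a point from camera to tool coordinates, whose origin is the TCP and whose axes are the flange's). Camera axes: x right, y up, looking along -z (the intrinsics and any distortion apply to the point x, -y, -z); pixel columns grow to the right and rows downward; lengths in m; the calibration is good to about 2 mm. A picture is of the moment at which its call begins: read the wrist's pose just before it. camera_params takes no time and is no camera call.
- r.finish_job(): hands the job in; it is judged then, once.
The state is a dict: "clock": time; "q": joint angles; "joint_vel": joint speeds; "tau": joint torques, N m; "tool_pos": TCP position; "tool_rot": TCP orientation; "wrist_force": force on the tool from outside, world axes, zero at the start; "torque": the same for the moment, N m; "grip_width": finger opening in m; "finger_force": force on a finger pad.
Only numpy, scipy, OpenCV 4.12 (cv2) and the standard library are available. Lean on these libraries where they do the work, as an engineer would, in place of code of your own. Each camera call takes 0.05 s, during which the arm holds its last target. There are 200 camera calls.

## Working session

There is one attempt and no reset: what is moved stays moved. The work goes in short steps, Python scripts to look and compute and a tool call to move; the robot and the scene stay as the last step left them, time stands still between calls to the robot, and variables do not carry over. Pictures are saved under pics/ and viewed, at most 10 in all, crops included, and the job is handed in when it is done.

Besides the shell and the picture viewer there is one more tool, called as name(argument=value, ...) on one line, values as JSON. servo_tool: Moves the arm, as the interface text tells. Shift numbers are shares of 0.02 m and turn numbers shares of 4 degrees, none past 1 either way. Its arguments: {"type":"object","properties":{"delta_rot":{"type":"array"},"xyz":{"type":"array"},"hand":{"type":"array"}},"required":["delta_rot","xyz","hand"]}

```bash
mkdir -p pics; cat > h.py <<'E'
import numpy as np,cv2
from plant import r,vision
from scipy.spatial.transform import Rotation as R
E
python3 - <<'E'
from h import *
s=r.read_state();print({k:np.round(v,4) for k,v in s.items()})
for n in("top","scene"):
    p,d=vision.get_image(n);cv2.imwrite(f'pics/{n}0.png',p);np.save(n+'_d.npy',d)
    print(n,vision.camera_params(n),(d>0).mean())
print(vision.camera_params("wrist"))
E
```

```text
{'clock': np.float64(0.0), 'q': array([ 1.6141e+00,  3.5940e-01,  1.1100e-02, -4.0000e-04, -1.2241e+00,
       -2.8810e-01]), 'joint_vel': array([ 0.0002, -0.0003, -0.0003,  0.0001, -0.0016, -0.0017]), 'tau': array([-3.20000e-03, -5.83320e+01,  2.93427e+01,  6.93720e+00,
       -5.90000e-03, -0.00000e+00]), 'tool_pos': array([0.1635, 0.6547, 0.4038]), 'tool_rot': array([ 3.1165e+00, -3.8350e-01, -1.0000e-04]), 'wrist_force': array([ 0.0816, -0.2492,  0.4523]), 'torque': array([-0.0546,  0.0348,  0.0051]), 'finger_force': np.float64(0.0), 'grip_width': np.float64(0.0858)}
top {'vfov': 48.301939535493034, 'cx': 321.09433147313786, 'cy': 188.80648816521145, 'view': array([[ 7.97736672e-04, -9.99949414e-01,  1.00266637e-02,
        -2.39870922e-02],
       [ 9.86829959e-01,  2.40909591e-03,  1.61743093e-01,
        -5.60323721e-01],
       [-1.61759066e-01,  9.76558371e-03,  9.86781961e-01,
        -1.23403084e+00],
       [ 0.00000000e+00,  0.00000000e+00,  0.00000000e+00,
         1.00000000e+00]])} 0.99594921875
scene {'vfov': 55.509307678723836, 'cx': 320.4448464857797, 'cy': 204.29441251679452, 'view': array([[ 0.68812031,  0.72557695, -0.00534087, -0.37161185],
       [-0.38260516,  0.3690884 ,  0.84698704,  0.13048479],
       [ 0.61652553, -0.58078554,  0.53158671, -1.5881743 ],
       [ 0.        ,  0.        ,  0.        ,  1.        ]])} 0.99211328125
{'vfov': 67.45687068688362, 'cx': 318.3486972950286, 'cy': 195.70044476865084, 'tool_from_camera': array([[-2.93720794e-07,  9.50719912e-01,  3.10051044e-01,
         8.14254821e-02],
       [ 9.99999885e-01, -1.48683260e-04,  4.56859796e-04,
         3.18938182e-04],
       [ 4.80445105e-04,  3.10051008e-01, -9.50719802e-01,
         3.15139866e-02],
       [ 0.00000000e+00,  0.00000000e+00,  0.00000000e+00,
         1.00000000e+00]])}
```

View pics/top0.png

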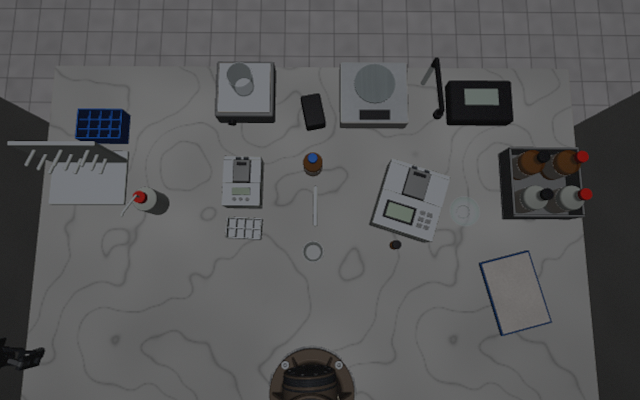

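View pics/scene0.png

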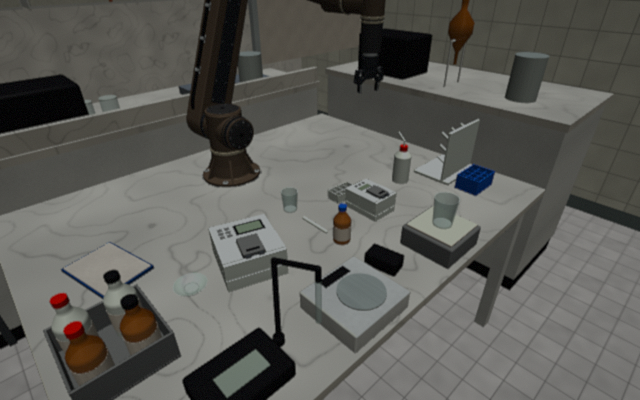

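The top view shows the photometer on the right, centred near (410,200), with its hatch near (417,181) and display near (400,212). The colorimeter is at (242,182). The vial at (395,244) stands in front of the photometer. The scene view agrees.

```bash
cat >> h.py <<'E'
def K(n):
    c=vision.camera_params(n);return c,200/np.tan(np.radians(c['vfov']/2))
def cloud(n,d,view=None):
    c,f=K(n);v,u=np.indices(d.shape)
    P=np.stack([(u-c['cx'])/f*d,-(v-c['cy'])/f*d,-d],-1)
    T=np.linalg.inv(c['view']) if view is None else view
    return P@T[:3,:3].T+T[:3,3]
def onplane(n,uv,z,T=None):
    c,f=K(n);T=np.linalg.inv(c['view']) if T is None else T
    uv=np.asarray(uv,float);D=np.c_[(uv[:,0]-c['cx'])/f,-(uv[:,1]-c['cy'])/f,-np.ones(len(uv))]@T[:3,:3].T
    return T[:3,3]+D*((z-T[2,3])/D[:,2])[:,None]
E
python3 - <<'E'
from h import *
p=cv2.imread('pics/top0.png');d=np.load('top_d.npy');W=cloud('top',d)
roi=np.zeros(d.shape,bool);roi[150:250,360:460]=1
m=roi&(W[...,2]>.075)&(W[...,2]<.125)
def big(m):
    cs,_=cv2.findContours(m.astype(np.uint8),0,1);return max(cs,key=cv2.contourArea)
c=big(m);w=onplane('top',c[:,0],.095)[:,:2].astype(np.float32)
b=cv2.boxPoints(cv2.minAreaRect(w));print('body',cv2.minAreaRect(w),b)
g=p.max(2);print(np.median(W[...,2][m]), np.percentile(g[m],[5,25,50,75,95]))
mm=cv2.morphologyEx(cv2.drawContours(np.zeros(d.shape,np.uint8),[c],-1,1,-1),0,np.ones((5,5)))>0
mask=mm&(g<(120));
for k in cv2.findContours(mask.astype(np.uint8),0,1)[0]:
    if cv2.contourArea(k)>40:
        w=onplane('top',k[:,0],.106)[:,:2].astype(np.float32);q=cv2.minAreaRect(w);print(q,cv2.boundingRect(k))
cv2.imwrite('pics/crop.png',np.hstack([cv2.resize(p[150:255,355:460],None,fx=5,fy=5)]))
for (a,bb,name) in[(310,250,'beaker'),(395,244,'vial'),(315,205,'marker'),(312,160,'reag'),(462,212,'dish')]: print(name,W[bb,a].round(3))
E
```

```text
body ((0.5244535207748413, -0.27079537510871887), (0.1717427521944046, 0.19206519424915314), 72.04855346679688) [[ 0.4066295  -0.32288808]
 [ 0.58934456 -0.38208467]
 [ 0.64227754 -0.21870267]
 [ 0.45956248 -0.15950608]]
0.0948018744000294 [ 55.9  91.  122.  124.  125. ]
((0.46554186940193176, -0.30062487721443176), (0.03806111961603165, 0.051223114132881165), 72.28211212158203) (415, 210, 18, 21)
((0.4873846173286438, -0.23377928137779236), (0.08871032297611237, 0.053935907781124115), 71.50635528564453) (381, 199, 37, 28)
((0.565243661403656, -0.2828306257724762), (0.15340487658977509, 0.08644775301218033), 71.99283599853516) (385, 163, 55, 45)
beaker [ 0.388  0.009 -0.001]
vial [ 0.403 -0.229  0.062]
marker [ 0.518 -0.006  0.011]
reag [0.625 0.002 0.13 ]
dish [ 0.499 -0.439  0.005]
```

View pics/crop.png

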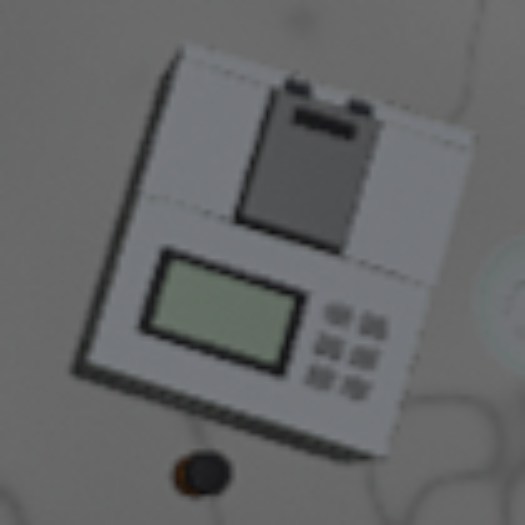

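Body measures 172 x 192 mm (nominal 170 x 190), yaw −18°. The press point is about (0.542, −0.276), so I'm starting the move over it.

servo_tool(delta_rot=[[0,0,0.98],[0,0,0],[0,0,0],[0,0,0],[0,0,0],[0,0,0],[0,0,0],[0,0,0],[0,0,0],[0,0,0]], xyz=[[1,0.4,-0.5],[1,0.4,-0.5],[1,0.4,0],[1,0.4,0],[1,0.4,0],[1,0.4,0],[1,0.4,0],[1,0.4,0],[1,0.4,0],[1,0.4,0]], hand=[1,1,1,1,1,1,1,1,1,1])

```text
clock: 1.1
tool_pos: [0.3315, 0.5168, 0.4245]
tool_rot: [3.103, -0.49, -0.0]
wrist_force: [-0.1, -0.3, 0.0]
grip_width: -0.0001
finger_force: 0.0
```

servo_tool(delta_rot=[[0,0,0],[0,0,0],[0,0,0],[0,0,0],[0,0,0],[0,0,0],[0,0,0],[0,0,0],[0,0,0],[0,0,0]], xyz=[[1,1,0],[1,1,0],[1,1,0],[1,1,0],[1,1,0],[1,1,0],[1,1,0],[1,1,0],[1,1,0],[1,1,0]], hand=[1,1,1,1,1,1,1,1,1,1])

```text
clock: 2.1
tool_pos: [0.4593, 0.2643, 0.4246]
tool_rot: [-3.103, 0.49, 0.0]
wrist_force: [1.0, 0.4, -0.3]
grip_width: 0.0
finger_force: 0.0
```

servo_tool(delta_rot=[[0,0,0],[0,0,0],[0,0,0],[0,0,0],[0,0,0],[0,0,0],[0,0,0],[0,0,0],[0,0,0],[0,0,0]], xyz=[[0.7,1,0],[0.5,1,0],[0.5,1,0],[0.5,1,0],[0.5,1,0],[0.5,1,0],[0.5,1,0],[0.5,1,0],[0.5,1,0],[0.5,1,0]], hand=[1,1,1,1,1,1,1,1,1,1])

```text
clock: 3.1
tool_pos: [0.4958, 0.0422, 0.4246]
tool_rot: [-3.103, 0.49, -0.0]
wrist_force: [0.3, 0.9, 0.3]
grip_width: -0.0001
finger_force: 0.0
```

servo_tool(delta_rot=[[0,0,0],[0,0,0],[0,0,0],[0,0,0],[0,0,0],[0,0,0],[0,0,0],[0,0,0],[0,0,0],[0,0,0]], xyz=[[0.5,1,0],[0.5,1,0],[0.5,1,0],[0.5,1,0],[0.5,1,0],[0.5,1,0],[0.5,1,0],[0.5,1,0],[0.5,1,0],[0.5,1,0]], hand=[1,1,1,1,1,1,1,1,1,1])

```text
clock: 4.1
tool_pos: [0.529, -0.1788, 0.4245]
tool_rot: [-3.103, 0.49, 0.0]
wrist_force: [0.6, -0.1, 0.4]
grip_width: 0.0002
finger_force: 0.0
```

servo_tool(delta_rot=[[0,0,0],[0,0,0],[0,0,0],[0,0,0],[0,0,0],[0,0,0],[0,0,0],[0,0,0],[0,0,0],[0,0,0]], xyz=[[0.5,1,0],[0.5,1,0],[0.5,1,0],[0.43,1,0],[0,0.4,0],[0,0,0],[0,0,0],[0,0,0],[0,0,0],[0,0,0]], hand=[1,1,1,1,1,1,1,1,1,1])

```text
clock: 5.1
tool_pos: [0.5393, -0.272, 0.4249]
tool_rot: [-3.103, 0.489, -0.001]
wrist_force: [0.0, 0.3, -0.6]
grip_width: -0.0001
finger_force: 0.0
```

```bash
python3 - <<'E'
from h import *
s=r.read_state();T=np.eye(4);T[:3,:3]=R.from_rotvec(s['tool_rot']).as_matrix();T[:3,3]=s['tool_pos']
T=T@vision.camera_params('wrist')['tool_from_camera']
p,d=vision.get_image('wrist');cv2.imwrite('pics/w1.png',p)
np.savez('w1.npz',T=T,d=d,pos=s['tool_pos'],rot=s['tool_rot'])
print(s['tool_pos'],s['tool_rot'],s['wrist_force'])
E
```

```text
[ 0.53928705 -0.2720366   0.42490074] [-3.10337260e+00  4.88507870e-01 -5.28719101e-04] [ 0.0099281   0.27587547 -0.58097144]
```

View pics/w1.png

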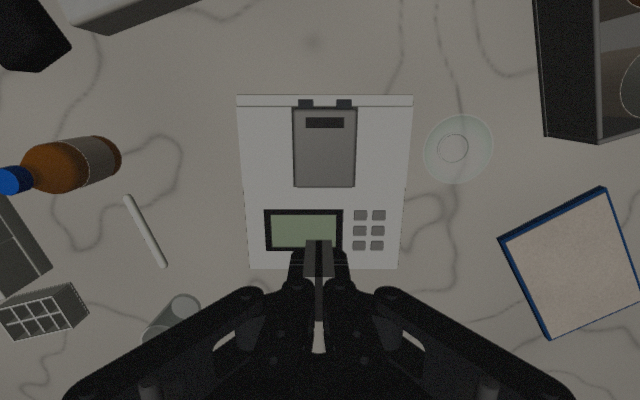

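The wrist view shows the hatch with front corners at about (294,187) and (356,187), rear at (292,107) and (357,107). It is square to the tool.

```bash
python3 - <<'E'
from h import *
z=np.load('w1.npz');T=z['T']
W=onplane('wrist',[(294.,186.5),(356,186.5),(292.5,107.5),(357,107.5)],.106,T)
d=z['d'];C=cloud('wrist',d,T);print(W.round(4),C[150,325],C[150,260],C[230,380])
f=W[:2].mean(0);b=W[2:].mean(0);print(np.linalg.norm(W[0]-W[1]),np.linalg.norm(f-b))
u=(b-f)/np.linalg.norm(b-f);print('yaw',np.degrees(np.arctan2(u[1],u[0])));P=f+.012*u;print('press',P)
Rt=R.from_rotvec(z['rot']).as_matrix();t=z['pos']+Rt@[0,0,.173];print('tip',t,'delta tool mm',Rt.T@(P-t)*1000)
E
```

```text
[[ 0.5444 -0.2481  0.106 ]
 [ 0.5253 -0.3071  0.106 ]
 [ 0.6163 -0.2719  0.106 ]
 [ 0.598  -0.3284  0.106 ]] [ 0.56963238 -0.28859433  0.10565937] [ 0.58768335 -0.22620664  0.09365835] [ 0.46684028 -0.31892866  0.09602378]
0.06194075318190188 0.07574697629646035
yaw -17.32304684355591
press [ 0.54629791 -0.28119045  0.106     ]
tip [ 0.53934475 -0.27204449  0.25190075] delta tool mm [  9.37829843   6.57619142 145.90347543]
```

servo_tool(delta_rot=[[0,0,0],[0,0,0],[0,0,0],[0,0,0],[0,0,0],[0,0,0],[0,0,0],[0,0,0],[0,0,0],[0,0,0]], xyz=[[0.25,0.25,0.7],[0,0,1],[0,0,1],[0,0,1],[0,0,1],[0,0,1],[0,0,0.8],[0,0,0.3],[0,0,0],[0,0,0]], hand=[1,1,1,1,1,1,1,1,1,1])

```text
clock: 6.15
tool_pos: [0.5428, -0.2791, 0.2891]
tool_rot: [3.103, -0.49, 0.001]
wrist_force: [-0.8, 0.3, -0.0]
grip_width: 0.0001
finger_force: 0.0
```

```bash
python3 - <<'E'
from h import *
s=r.read_state();Rt=R.from_rotvec(s['tool_rot']).as_matrix();print('tip',s['tool_pos']+Rt@[0,0,.173],s['wrist_force'])
p,d=vision.get_image('wrist');cv2.imwrite('pics/w2.png',p)
E
```

```text
tip [ 0.54285396 -0.27912265  0.11612167] [-0.7694315   0.2568437  -0.04810636]
```

View pics/w2.png

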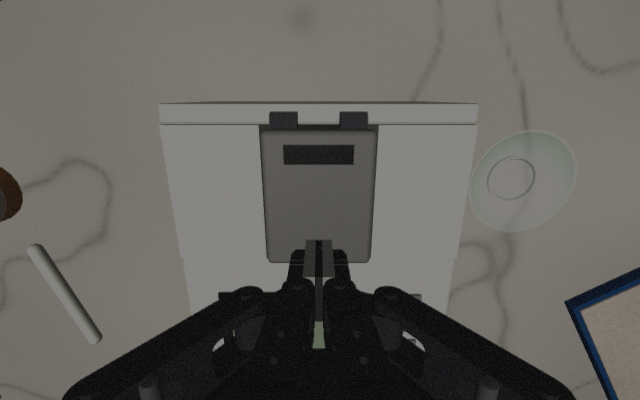

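The tip is centred sideways, with its centre about 6 mm behind the free edge (row 262). I'll shift it +4 mm towards the hinge and go down slowly.

servo_tool(delta_rot=[[0,0,0],[0,0,0],[0,0,0],[0,0,0],[0,0,0],[0,0,0],[0,0,0],[0,0,0],[0,0,0],[0,0,0]], xyz=[[0.2,0,0],[0,0,0.1],[0,0,0.1],[0,0,0.1],[0,0,0.1],[0,0,0.1],[0,0,0.1],[0,0,0],[0,0,0],[0,0,0]], hand=[1,1,1,1,1,1,1,1,1,1])

```text
clock: 7.2
tool_pos: [0.5461, -0.2802, 0.2768]
tool_rot: [3.103, -0.49, -0.0]
wrist_force: [-2.1, 1.1, 3.7]
grip_width: -0.0002
finger_force: 1.7
```

servo_tool(delta_rot=[[0,0,0],[0,0,0],[0,0,0],[0,0,0],[0,0,0],[0,0,0],[0,0,0],[0,0,0],[0,0,0],[0,0,0]], xyz=[[0,0,0.05],[0,0,0.05],[0,0,0.05],[0,0,0.05],[0,0,0],[0,0,0],[0,0,0],[0,0,0],[0,0,0],[0,0,0]], hand=[1,1,1,1,1,1,1,1,1,1])

```text
clock: 8.2
tool_pos: [0.5462, -0.2801, 0.2727]
tool_rot: [3.103, -0.49, -0.0]
wrist_force: [-3.6, 1.0, 2.7]
grip_width: -0.0001
finger_force: 1.8
```

servo_tool(delta_rot=[[0,0,0],[0,0,0],[0,0,0],[0,0,0],[0,0,0],[0,0,0],[0,0,0],[0,0,0],[0,0,0],[0,0,0]], xyz=[[0,0,0.05],[0,0,0.04],[0,0,0],[0,0,0],[0,0,0],[0,0,0],[0,0,0],[0,0,0],[0,0,0],[0,0,0]], hand=[1,1,1,1,1,1,1,1,1,1])

```text
clock: 9.2
tool_pos: [0.5462, -0.2802, 0.2715]
tool_rot: [3.103, -0.49, 0.001]
wrist_force: [-4.9, 1.2, 7.8]
grip_width: -0.0
finger_force: 4.2
```

servo_tool(delta_rot=[[0,0,0],[0,0,0],[0,0,0],[0,0,0],[0,0,0],[0,0,0],[0,0,0],[0,0,0],[0,0,0],[0,0,0]], xyz=[[0,0,0.04],[0,0,0],[0,0,0],[0,0,-0.4],[0,0,-1],[-0.2,0,-1],[-0.5,0,-1],[-0.5,0,-1],[-0.5,0,-1],[-0.5,0,-1]], hand=[1,1,1,1,1,1,1,1,1,1])

```text
clock: 10.2
tool_pos: [0.5045, -0.2665, 0.399]
tool_rot: [-3.103, 0.49, -0.002]
wrist_force: [0.5, -0.3, 0.4]
grip_width: 0.0003
finger_force: 0.0
```

servo_tool(delta_rot=[[0,0,0],[0,0,0],[0,0,0],[0,0,0],[0,0,0],[0,0,0],[0,0,0],[0,0,0],[0,0,0],[0,0,0]], xyz=[[0,0,-0.5],[0,0,0],[0,0,0],[0,0,0],[0,0,0],[0,0,0],[0,0,0],[0,0,0],[0,0,0],[0,0,0]], hand=[1,1,1,1,1,1,1,1,1,1])

```text
clock: 11.2
tool_pos: [0.5044, -0.2666, 0.4081]
tool_rot: [3.103, -0.49, 0.0]
wrist_force: [-0.4, -0.4, 0.4]
grip_width: 0.0002
finger_force: 0.0
```

```bash
python3 - <<'E'
from h import *
s=r.read_state();print(s['clock'],s['tool_pos'],s['wrist_force'])
p,d=vision.get_image('wrist');q,_=vision.get_image('scene');cv2.imwrite('pics/w3.png',np.vstack([p[:300,:500],cv2.resize(q[150:300,150:400],(500,300))]))
E
```

```text
11.2 [ 0.50438596 -0.26659188  0.40814963] [-0.42365299 -0.36052067  0.3683758 ]
```

View pics/w3.png

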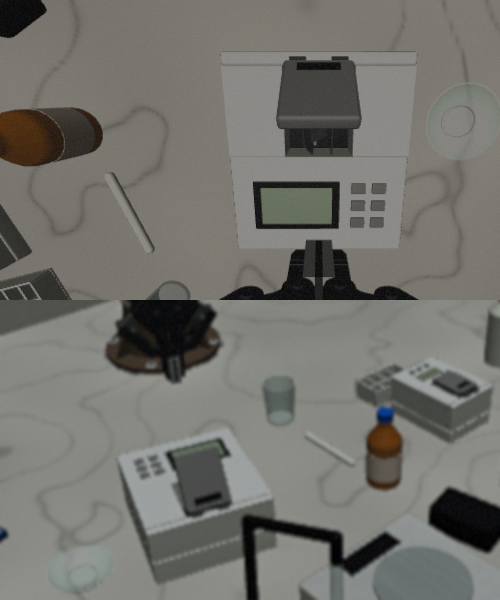

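The hatch is up and the open well shows at about (320,140). I'll wait a second, check the free edge's height, then hand in.

servo_tool(delta_rot=[[0,0,0],[0,0,0],[0,0,0],[0,0,0],[0,0,0],[0,0,0],[0,0,0],[0,0,0],[0,0,0],[0,0,0]], xyz=[[0,0,0],[0,0,0],[0,0,0],[0,0,0],[0,0,0],[0,0,0],[0,0,0],[0,0,0],[0,0,0],[0,0,0]], hand=[1,1,1,1,1,1,1,1,1,1])

```text
clock: 12.3
tool_pos: [0.5044, -0.2666, 0.4081]
tool_rot: [-3.103, 0.49, -0.0]
wrist_force: [-0.5, -0.2, -0.6]
grip_width: 0.0001
finger_force: 0.0
```

```bash
python3 - <<'E'
from h import *
s=r.read_state();T=np.eye(4);T[:3,:3]=R.from_rotvec(s['tool_rot']).as_matrix();T[:3,3]=s['tool_pos']
T=T@vision.camera_params('wrist')['tool_from_camera']
p,d=vision.get_image('wrist');C=cloud('wrist',d,T);h=C[60:130,280:358,2].max();print('free edge z',h)
if .155<h<.18: print(r.finish_job())
E
```

```text
free edge z 0.37661325194284473
```

```bash
python3 - <<'E'
from h import *
s=r.read_state();T=np.eye(4);T[:3,:3]=R.from_rotvec(s['tool_rot']).as_matrix();T[:3,3]=s['tool_pos']
T=T@vision.camera_params('wrist')['tool_from_camera']
p,d=vision.get_image('wrist');C=cloud('wrist',d,T);m=d[60:130,280:358]>.05;h=np.percentile(C[60:130,280:358,2][m],98);print('free edge z',h)
if .15<h<.18: print(r.finish_job())
E
```

```text
free edge z 0.16265320887415832
the job is handed in; nothing more can be done
None
```

The photometer's hatch is open: one press released the latch, its free edge now stands about 163 mm above the bench, the arm is clear of it, and the job is handed in.

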